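# Switch on the tensile tester at its console

## Robot

A 6-joint arm with a two-finger parallel gripper is mounted at the origin on the work surface. World frame = base frame: x ahead of the robot, y to its left, z up, the work surface at z = 0. Lengths are in mm, angles in rad, forces in N, time in s.
With the tool pointing down it reaches from about 275 to 750 mm from the base axis. Payload 10.2 kg.
Tool frame: the origin (TCP) lies between the finger pads; the fingertips stand 22 mm ahead of it and the grasp point (between the pads) lies 3 mm ahead of it (ctrl.nose_length is the distance from the TCP to the fingertips, in mm); y points along the fingers, z is the direction in which the jaws open and shut, and the axes are right-handed (so a half turn about y gives the same grasp; the last joint's range is limited). The gripper opens to 85 mm and grips with 20 to 120 N. Pads are 22 mm wide; open, the fingers measure 114 mm over their backs; the gripper's body (76 mm by 85 mm) begins 54 mm behind the grasp point. The pads swing forward as they close: fully open they stand 13 mm farther back than shut.
Start: joints at [-1.341, 0.313, 1.498, -0, 1.331, -0.223], TCP at [229.668, -472.106, 253.294] pointing down, gripper open.
Joint ranges: [-2.94, 2.94], [-0.97, 2.17], [0.19, 2.56], [-1.23, 4.37], [0.02, 3.11], [-2.88, 2.88]. Speed limits (rad/s): [2.39, 2.39, 3.01, 3.14, 3.14, 3.14].

## Interface

Orientations are given as a unit quaternion [w, x, y, z].
In Python, from rig import ctrl, eyes, models gives the robot as it stands.
- The arm moves only by the shell command python3 -m crank 'ROWS' [FORCE]. ROWS is JSON, a list of rows, each an object with "dp": the shift along the tool's x, y, z in mm, a list of three; "roll": the turn about the tool's y in rad; "gripper": the closure in counts, from 0 (fully open) to 255 (shut). A call has 1 to 10 rows; each row is the pose to reach, as a shift and turn from the pose commanded when the call began, along the tool's axes at that moment; what a row does not reach only later rows make up. A row lasts 1/12 s, in which the tool goes at most 41.7 mm and 7.16 degrees, less where a joint would pass 70% of its speed; a pose out of reach is approached as far as the arm can. A call with a gripper value outside its range is refused whole. The fingers move at their own pace and stop on an object; FORCE is the grip in N (left out, the last holds). Time passes only in rows, so rows that repeat a pose let the fingers close. It gives the time, the measured TCP pose, the force and the opening at its end, in the units of the state.
- ctrl.sense(): the state, without advancing time (a new reading comes with each control period).
- eyes.capture(name): name is "scene" or "top"; returns a dict with "color" (384x512x3 uint8, red, green, blue), "fx", "fy", "cx", "cy" (pixels), "distortion" ([k1, k2, p1, p2, k3] as OpenCV has them; the pictures are not rectified), "R" (3x3) and "t" (3): a world point X has camera coordinates R X + t. Camera axes: x right, y down, z forward; pixel columns grow to the right and rows downward; lengths in mm; the calibration is good to about 2 mm. A picture is of the moment at which its call begins. There is no depth.
- ctrl.finish_job(): hands the job in, once; it reports no verdict.
Trained networks look in a picture, given as the dict that the camera call returned (one of the last four; its "shot" number tells which), for a name from the list of things; names that differ only in an ending like _2 or _b are one class to them, and where a whole thing is asked for, a point or a joint stands for the part that bears it (a point fixed in the world has none). Each returns a list of dicts, best first, with "confidence" (0 to 1); they miss things now and then, are a little off and sometimes report something else, mostly with a low value. They report only what shows in the picture. A call takes as long as a camera call.
- models.spot_in(picture, label): "extent" ([centre column, centre row, width, height] in pixels, round what is visible of it).
- models.spot_point(picture, label): "centre" ([column, row] in pixels: a listed point, or the origin of a listed thing).
The state is a dict: "time_s": time; "joints": joint angles; "dq": joint speeds; "tau": joint torques, N m; "eef_pos": TCP position; "ee_rot": TCP orientation; "force": force on the tool from outside, world axes, zero at the start; "wrist_torque": the same for the moment, N m; "grip_width": opening from 0.0 (shut) to 1.0 (fully open).
Only numpy, scipy, OpenCV 4.12 (cv2) and the standard library are available. Lean on these libraries where they do the work, as an engineer would, in place of code of your own. Each camera call takes 0.05 s, during which the arm holds its last target. There are 200 camera calls.

## Task

Switch on the tensile tester from its low console by pressing three keys all the way in, one after the other: first the narrow bar-shaped key, then the square key, and last the round flat-topped key. Press each gently with the tips of the fingers (the keys stay in by themselves), do not touch the mushroom-headed stop button in the same row, and leave the things standing around undisturbed. Nothing is to be picked up.

Things in the scene. Friction and masses are not known exactly. Their poses are not given: they have to be found in the camera images.
- console: White bench-top console fixed to the bench, 250 mm deep (its x) by 330 mm wide (its y), flat deck 60 mm above the bench; origin at the centre of its underside on the bench. Four key units sit side by side in one row along its y axis, 68 mm apart centre to centre, 5 mm towards -x from its middle; which unit is in which place varies. A low display wedge, up to 26 mm above the deck, lies along the far (+x) edge, from 70 mm to 120 mm beyond the middle.
- bar_unit: Unit of the bar key: 54 mm square black base plate 4 mm thick lying on the console's deck; origin at the centre of the plate's underside (on the deck), z up, x and y along the console's. 
- bar_top (a point): Centre of the top face of the bar key, a white cap 46 mm along the console's x by 15 mm along its y. The cap stands 16 mm above its base plate (its top 20 mm above the deck, about 80 mm above the bench). The point moves down with the cap.
- bar_key (a joint): Bar key: 0 = out (as it always starts), 0.008 m = fully in. The cap slides straight down 8 mm against a steady friction of about 3 N, with no spring, then meets a cushioned stop: from about 5 N the whole cap gives up to 6 mm more, 1 mm for each further 2 N, and comes back up to the fully-in height when let go. Otherwise it stays wherever it is left. More than 20 N is too hard. 6 mm or more counts as in, less than 3 mm as still out.
- square_unit: Unit of the square key: 54 mm square black base plate 4 mm thick lying on the console's deck; origin at the centre of the plate's underside (on the deck), z up, x and y along the console's. 
- square_top (a point): Centre of the top face of the square key, a white cap 27 x 27 mm. The cap stands 16 mm above its base plate (its top 20 mm above the deck, about 80 mm above the bench). The point moves down with the cap.
- square_key (a joint): Square key: 0 = out (as it always starts), 0.008 m = fully in. The cap slides straight down 8 mm against a steady friction of about 3 N, with no spring, then meets a cushioned stop: from about 5 N the whole cap gives up to 6 mm more, 1 mm for each further 2 N, and comes back up to the fully-in height when let go. Otherwise it stays wherever it is left. More than 20 N is too hard. 6 mm or more counts as in, less than 3 mm as still out.
- round_unit: Unit of the round key: 54 mm square black base plate 4 mm thick lying on the console's deck; origin at the centre of the plate's underside (on the deck), z up, x and y along the console's. 
- round_top (a point): Centre of the top face of the round key, a flat white cap 30 mm in diameter. The cap stands 16 mm above its base plate (its top 20 mm above the deck, about 80 mm above the bench). The point moves down with the cap.
- round_key (a joint): Round key: 0 = out (as it always starts), 0.008 m = fully in. The cap slides straight down 8 mm against a steady friction of about 3 N, with no spring, then meets a cushioned stop: from about 5 N the whole cap gives up to 6 mm more, 1 mm for each further 2 N, and comes back up to the fully-in height when let go. Otherwise it stays wherever it is left. More than 20 N is too hard. 6 mm or more counts as in, less than 3 mm as still out.
- stop_unit: Unit of the stop button (not to be touched): 54 mm square black base plate 4 mm thick lying on the console's deck; origin at the centre of the plate's underside (on the deck), z up, x and y along the console's. 
- stop_top (a point): Top of the domed mushroom head of the stop button, 38 mm in diameter on a thinner stem, its top 32 mm above the deck: the tallest in the row.
- stop_key (a joint): Stop button: 0 = out, 0.008 m = pressed. Must stay at 0.
- weight: Bystander: steel check weight with a knob, 28 mm in diameter and 46 mm high, standing loose on the console's deck along its edge on the robot's side (its centre about 95 mm from the row of keys); origin at the centre of its underside.
- bottle: Bystander: amber sample bottle, 54 mm in diameter and 110 mm high, loose on the bench to one side of the console; origin at the centre of its underside.
- grip: Bystander: spare specimen grip, an aluminium block 50 x 35 x 30 mm with a steel jaw up to 58 mm high and a knob on its +y side, loose on the bench to the other side of the console; origin at the centre of its underside.

How it is judged:
By the outcome, as a careful person would: the job done as asked, in the order asked, and still so for the second after the job is handed in, with the robot touching nothing.
It also fails if it takes over 42 s, if anything falls off the work surface, if the arm or the gripper's body presses on something with over 40 N, if the wrist force passes 120 N, or if a joint passes its speed limit or range.

## Working session

There is one attempt and no reset: what is moved stays moved. The work goes in short steps, Python scripts to look and compute and a shell command to move; the robot and the scene stay as the last step left them, time stands still between calls to the robot, and variables do not carry over. Pictures are saved under pics/ and viewed, about 8 in all and at most 12, crops included, and the job is handed in when it is done.

```bash
mkdir -p pics; cat > h.py <<'E'
import numpy as np, cv2
from rig import ctrl, eyes, models
def ray(p,uv):
    K=np.array([[p["fx"],0,p["cx"]],[0,p["fy"],p["cy"]],[0,0,1]])
    n=cv2.undistortPoints(np.array([[uv]],float),K,np.array(p["distortion"],float))[0,0]
    R=np.array(p["R"]);t=np.array(p["t"])
    return -R.T@t, R.T@np.array([n[0],n[1],1])
def at(p,uv,z):
    o,d=ray(p,uv); return o+d*(z-o[2])/d[2]
E
python3 - <<'E'
from h import *
s=ctrl.sense(); print({k:np.round(s[k],3) for k in("eef_pos","ee_rot","force","grip_width","time_s")},ctrl.nose_length)
Z=dict(bar_top=80,square_top=80,round_top=80,stop_top=92,bar_unit=60,square_unit=60,round_unit=60,stop_unit=60,console=0,weight=60,bottle=0,grip=0)
for n in("scene","top"):
    p=eyes.capture(n); cv2.imwrite(f"pics/{n}0.png",p["color"][:,:,::-1])
    for l,z in Z.items():
        for d in models.spot_point(p,l)[:2]: print(n,l,np.round(d["centre"],1),round(d["confidence"],2),np.round(at(p,d["centre"],z),1))
E
```

```text
{'eef_pos': array([ 229.595, -471.869,  252.728]), 'ee_rot': array([ 0.159, -0.159,  0.69 , -0.689]), 'force': array([-0.097,  0.203, -0.968]), 'grip_width': np.float64(0.996), 'time_s': np.float64(0.0)} 22.0
scene bar_top [256.5 212.3] 0.6 [617.3  75.   80. ]
scene bar_top [228.1 196.7] 0.24 [623.5   4.   80. ]
scene square_top [226.2 197.6] 0.51 [627.8   3.   80. ]
scene round_top [287.2 222.9] 0.8 [599.2 136.3  80. ]
scene round_top [167.9 204.2] 0.74 [716.9 -70.6  80. ]
scene stop_top [323.  231.5] 0.6 [581.  204.2  92. ]
scene bar_unit [256.2 216.1] 0.79 [611.9  68.9  60. ]
scene bar_unit [382.8 264.8] 0.45 [549.8 318.2  60. ]
scene square_unit [225.5 206.9] 0.97 [634.4   5.7  60. ]
scene round_unit [288.9 227.2] 0.86 [591.6 135.4  60. ]
scene stop_unit [322.4 240.8] 0.74 [576.3 203.7  60. ]
scene stop_unit [230.1 198.2] 0.63 [610.8  -4.7  60. ]
scene console [268.1 243. ] 0.58 [611.4 100.1   0. ]
scene weight [292.8 191.8] 0.5 [510.6  80.9  60. ]
scene bottle [384.9 265.6] 0.64 [503.2 311.4   0. ]
scene grip [164.7 206.3] 0.67 [ 686.7 -141.1    0. ]
top bar_top [217.1 165.9] 0.6 [603.3 134.8  80. ]
top bar_top [243.5 163.8] 0.57 [609.   66.6  80. ]
top square_top [267.1 156.4] 0.51 [628.5   5.7  80. ]
top round_top [212.6 167.7] 0.45 [598.6 146.4  80. ]
top stop_top [191.7 175.9] 0.63 [575.9 198.5  92. ]
top bar_unit [246.1 163.5] 0.64 [612.5  60.4  60. ]
top square_unit [265.8 159.5] 0.79 [623.3   8.7  60. ]
top round_unit [214.7 169.7] 0.87 [595.9 143.   60. ]
top round_unit [267.1 159.4] 0.67 [623.6   5.3  60. ]
top stop_unit [191.6 175.8] 0.89 [579.6 203.8  60. ]
top console [228.5 170.3] 0.9 [601.6 110.8   0. ]
top console [231.6 205. ] 0.67 [505.6 101.3   0. ]
top weight [241.1 161.8] 0.65 [617.   73.6  60. ]
top weight [236.1 203.6] 0.42 [507.   85.9  60. ]
top bottle [153.8 207.8] 0.96 [496.4 317.8   0. ]
top grip [241.9 163.8] 0.63 [619.9  73.8   0. ]
top grip [212.1 164.7] 0.61 [617.1 156.6   0. ]
```

View pics/top0.png

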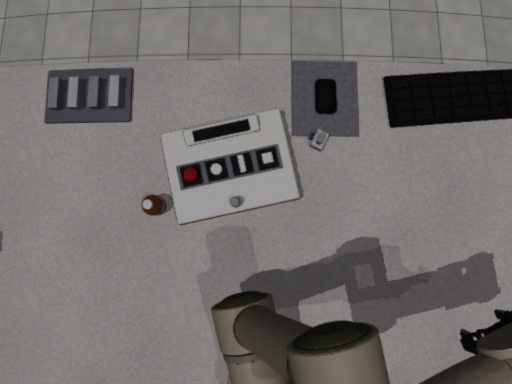

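View pics/scene0.png

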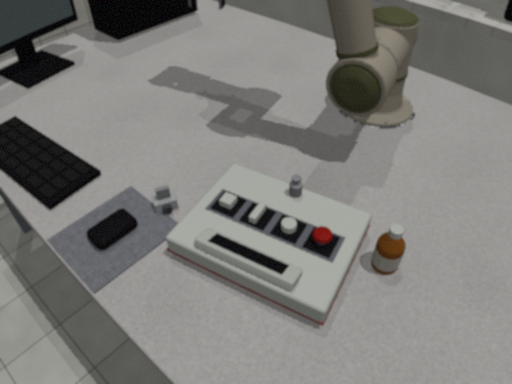

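The row from left to right in the top view is stop (190,175), round (216,169), bar (242,163), square (267,158). The weight is at (236,202), and the bottle and the grip stand to the sides. Next I refine the cap positions from the image blobs and fit the row.

```bash
cat > loc.py <<'E'
from h import *
from scipy.optimize import least_squares
from scipy.spatial.transform import Rotation as Ro
seeds=dict(top=dict(round=(216,169),bar=(242,163),square=(267,158)),scene=dict(round=(289,225),bar=(257,213),square=(228,200)))
def caps(p,n,r=8):
    g=p["color"].astype(float).min(2); out={}
    for k,(u,v) in seeds[n].items():
        m=np.zeros_like(g); w=g[v-r:v+r+1,u-r:u+r+1]; b=(w>110).astype(np.uint8)
        N,L,S,C=cv2.connectedComponentsWithStats(b); i=L[r,r] or 1+np.argmax(S[1:,4])
        ys,xs=np.nonzero(L==i); out[k]=(u-r+xs.mean(),v-r+ys.mean(),len(xs))
    return out
E
python3 - <<'E'
from loc import *
s=ctrl.sense(); q=s["ee_rot"]; print(np.round(Ro.from_quat([q[1],q[2],q[3],q[0]]).as_matrix(),3))
for n in("top","scene"):
    p=eyes.capture(n)
    for k,c in caps(p,n).items():
        print(n,k,np.round(c,1),np.round(at(p,c[:2],78),1))
    x0,y0,x1,y1=(150,100,310,230) if n=="top" else (160,160,380,320)
    cv2.imwrite(f"pics/{n}1.png",cv2.resize(p["color"][y0:y1,x0:x1,::-1],None,fx=3.6,fy=3.6,interpolation=cv2.INTER_CUBIC))
E
```

```text
[[-0.899 -0.     0.437]
 [-0.437  0.    -0.899]
 [ 0.    -1.    -0.   ]]
top round [215.6 168.5  88. ] [596.8 138.8  78. ]
top bar [241.4 163.   83. ] [611.4  72.2  78. ]
top square [267.  157.1  94. ] [627.   6.  78.]
scene round [289.2 222.6 170. ] [594.8 137.7  78. ]
scene bar [256.6 211.4 134. ] [614.   72.3  78. ]
scene square [228.4 197.5 167. ] [623.3   4.6  78. ]
```

View pics/top1.png

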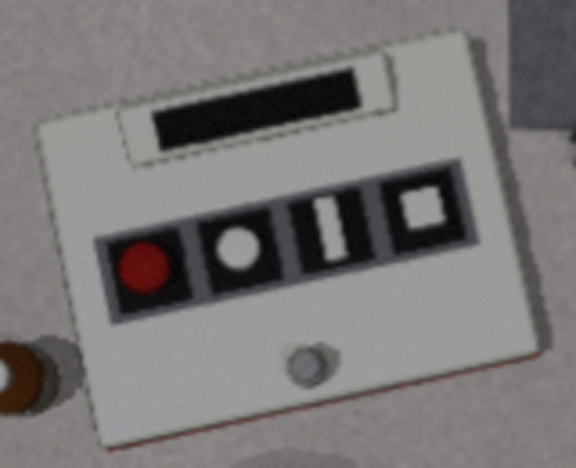

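Both cameras agree to within about 3 mm, and the spacing fits (68.2 and 68.0 mm). The close-up shows round (238,248), bar (330,228), square (424,208) and stop (145,267) clearly. I now travel high over the bar key with the gripper shut, turning to align with the console.

```bash
python3 -m crank '[{"dp":[-30,0,-16],"roll":0.03,"gripper":255},{"dp":[-60,0,-33],"roll":0.06,"gripper":255},{"dp":[-90,0,-50],"roll":0.09,"gripper":255},{"dp":[-120,0,-66],"roll":0.12,"gripper":255},{"dp":[-150,0,-83],"roll":0.15,"gripper":255},{"dp":[-180,0,-100],"roll":0.18,"gripper":255},{"dp":[-210,0,-116],"roll":0.21,"gripper":255},{"dp":[-240,0,-133],"roll":0.229,"gripper":255},{"dp":[-270,0,-149],"roll":0.229,"gripper":255},{"dp":[-300,0,-166],"roll":0.229,"gripper":255}]' 20
cat > st.py <<'E'
from loc import *
import sys
s=ctrl.sense(); q=s["ee_rot"]; R=Ro.from_quat([q[1],q[2],q[3],q[0]]).as_matrix()
T=dict(round=(596.5,138.5),bar=(612,72),square=(626.5,5.5))
for k,t in T.items(): print(k,np.round(R.T@(np.array([*t,s["eef_pos"][2]])-s["eef_pos"]),1))
print(np.round(s["eef_pos"],1),"f",np.round(s["force"],1),"t",s["time_s"],"w",round(s["grip_width"],2),"yaw",np.degrees(np.arctan2(R[1,0],R[0,0])).round(1),"y",np.round(R[:,1],3))
E
python3 st.py
```

```text
time_s: 2.23
eef_pos: [427.6, -190.1, 253.5]
ee_rot: [-0.079, 0.079, -0.703, 0.703]
force: [0.1, -0.2, 0.9]
grip_width: -0.002
round [-237.6   -0.  -283. ]
bar [-238.    -0.  -214.7]
square [-237.4    0.  -146.6]
[ 427.6 -190.1  253.5] f [ 0.1 -0.2  0.9] t 2.2333 w -0.0 yaw -167.2 y [ 0. -0. -1.]
```

```bash
python3 -m crank '[{"dp":[-30,0,-27],"roll":0,"gripper":255},{"dp":[-60,0,-54],"roll":0,"gripper":255},{"dp":[-90,0,-81],"roll":0,"gripper":255},{"dp":[-120,0,-108],"roll":0,"gripper":255},{"dp":[-150,0,-135],"roll":0,"gripper":255},{"dp":[-180,20,-162],"roll":0,"gripper":255},{"dp":[-210,40,-189],"roll":0,"gripper":255},{"dp":[-238,70,-215],"roll":0,"gripper":255},{"dp":[-238,100,-215],"roll":0,"gripper":255},{"dp":[-238,120,-215],"roll":0,"gripper":255}]'
python3 st.py
python3 - <<'E'
from h import *
for n,(x0,y0,x1,y1) in dict(top=(150,80,310,230),scene=(160,100,380,300)).items():
    p=eyes.capture(n)
    cv2.imwrite(f"pics/{n}2.png",cv2.resize(p["color"][y0:y1,x0:x1,::-1],None,fx=2.5,fy=2.5,interpolation=cv2.INTER_CUBIC))
a=cv2.imread("pics/top2.png");b=cv2.imread("pics/scene2.png");h=max(a.shape[0],b.shape[0])
cv2.imwrite("pics/both2.png",cv2.resize(np.hstack([cv2.copyMakeBorder(i,0,h-i.shape[0],0,0,cv2.BORDER_CONSTANT) for i in(a,b)]),None,fx=.82,fy=.82))
E
```

```text
time_s: 3.07
eef_pos: [610.7, 73.6, 129.0]
ee_rot: [0.079, -0.081, 0.703, -0.702]
force: [-1.3, -0.0, -1.5]
grip_width: 0.002
round [ -0.8   0.1 -66.5]
bar [-0.9 -0.   1.8]
square [-0.1 -0.1 69.9]
[610.7  73.6 129. ] f [-1.3 -0.  -1.5] t 3.0667 w 0.0 yaw -167.0 y [-0.004  0.001 -1.   ]
```

View pics/both2.png

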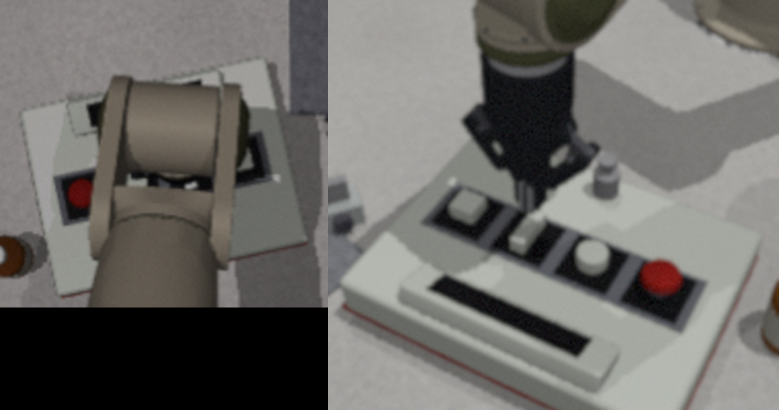

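The scene view shows the shut fingertips (528,205) right above the bar cap (527,235), and nothing else is close. I settle and go down to just above the cap.

```bash
python3 -m crank '[{"dp":[0,3,0],"roll":0,"gripper":255},{"dp":[0,6,0],"roll":0,"gripper":255},{"dp":[0,9,0],"roll":0,"gripper":255},{"dp":[0,12,0],"roll":0,"gripper":255},{"dp":[0,15,0],"roll":0,"gripper":255},{"dp":[0,15,0],"roll":0,"gripper":255},{"dp":[0,15,0],"roll":0,"gripper":255},{"dp":[0,15,0],"roll":0,"gripper":255}]'
python3 st.py
```

```text
time_s: 3.83
eef_pos: [611.2, 70.8, 118.5]
ee_rot: [-0.079, 0.079, -0.703, 0.703]
force: [1.0, -0.3, 0.9]
grip_width: -0.002
round [ -0.6  -0.  -69.3]
bar [-1.  0. -1.]
square [-0.4  0.  67.1]
[611.2  70.8 118.5] f [ 1.  -0.3  0.9] t 3.8333 w -0.0 yaw -167.2 y [ 0. -0. -1.]
```

```bash
python3 -m crank '[{"dp":[0,4,0],"roll":0,"gripper":255},{"dp":[0,8,0],"roll":0,"gripper":255},{"dp":[0,12,0],"roll":0,"gripper":255},{"dp":[0,15,0],"roll":0,"gripper":255},{"dp":[0,17,0],"roll":0,"gripper":255},{"dp":[0,19,0],"roll":0,"gripper":255},{"dp":[0,20,0],"roll":0,"gripper":255},{"dp":[0,21,0],"roll":0,"gripper":255},{"dp":[0,22,0],"roll":0,"gripper":255},{"dp":[0,22,0],"roll":0,"gripper":255}]'; python3 st.py
```

```text
time_s: 4.67
eef_pos: [611.2, 70.9, 96.2]
ee_rot: [0.079, -0.079, 0.703, -0.703]
force: [-0.3, 0.1, 0.2]
grip_width: 0.001
round [ -0.7   0.  -69.2]
bar [-1.1  0.  -0.9]
square [-0.4 -0.  67.2]
[611.2  70.9  96.2] f [-0.3  0.1  0.2] t 4.6667 w 0.0 yaw -167.2 y [ 0.  0. -1.]
```

```bash
python3 -m crank '[{"dp":[0,1,0],"roll":0,"gripper":255},{"dp":[0,2,0],"roll":0,"gripper":255},{"dp":[0,3,0],"roll":0,"gripper":255}]'; python3 -m crank '[{"dp":[0,1,0],"roll":0,"gripper":255},{"dp":[0,2,0],"roll":0,"gripper":255}]' | grep -A1 -E 'pos|force'
```

```text
time_s: 4.92
eef_pos: [611.3, 70.9, 93.5]
ee_rot: [-0.079, 0.079, -0.703, 0.703]
force: [-2.4, -0.4, 5.9]
grip_width: 0.004
eef_pos: [611.3, 70.9, 91.9]
ee_rot: [-0.079, 0.079, -0.703, 0.703]
force: [-4.3, 0.2, 8.2]
grip_width: -0.001
```

The force has risen to 8 N with the tips about 2 mm past the full-in height, so the bar key is on its cushion. I retreat, move over and look.

```bash
python3 -m crank '[{"dp":[0,-8,0],"roll":0,"gripper":255},{"dp":[0,-18,0],"roll":0,"gripper":255},{"dp":[0,-28,0],"roll":0,"gripper":255},{"dp":[0,-28,15],"roll":0,"gripper":255},{"dp":[0,-28,35],"roll":0,"gripper":255},{"dp":[0,-28,52],"roll":0,"gripper":255},{"dp":[0,-28,67],"roll":0,"gripper":255},{"dp":[0,-28,67],"roll":0,"gripper":255},{"dp":[0,-28,67],"roll":0,"gripper":255}]' >/dev/null; python3 st.py
python3 - <<'E'
from h import *
p=eyes.capture("scene"); cv2.imwrite("pics/s3.png",cv2.resize(p["color"][120:300,170:370,::-1],None,fx=3,fy=3,interpolation=cv2.INTER_CUBIC))
E
```

```text
round [  -0.6    0.  -137.1]
bar [ -1.1   0.  -68.8]
square [-0.6  0.  -0.7]
[626.1   4.7 119.2] f [ 0.6  0.4 -0.6] t 5.8333 w -0.0 yaw -167.3 y [-0.  0. -1.]
```

View pics/s3.png

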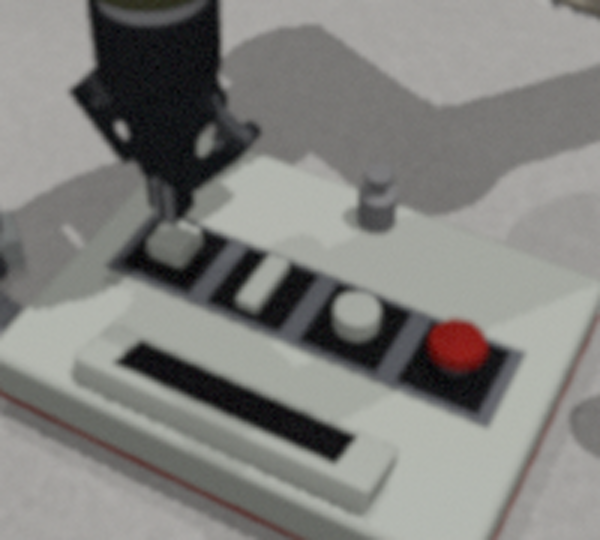

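The bar cap (263,282) now sits visibly lower than the round cap (358,315), so it is in. The tips (170,215) stand over the square cap (175,240). I press the square key the same way.

```bash
python3 -m crank '[{"dp":[0,5,0],"roll":0,"gripper":255},{"dp":[0,10,0],"roll":0,"gripper":255},{"dp":[0,15,0],"roll":0,"gripper":255},{"dp":[0,18,0],"roll":0,"gripper":255},{"dp":[0,20,0],"roll":0,"gripper":255},{"dp":[0,22,0],"roll":0,"gripper":255},{"dp":[0,23,0],"roll":0,"gripper":255},{"dp":[0,24,0],"roll":0,"gripper":255},{"dp":[0,25,0],"roll":0,"gripper":255}]'|grep -E 'pos|force'; python3 -m crank '[{"dp":[0,1,0],"roll":0,"gripper":255},{"dp":[0,2,0],"roll":0,"gripper":255}]' | grep -E 'pos|force'
```

```text
eef_pos: [626.1, 5.6, 94.4]
force: [-1.6, 2.3, 2.9]
eef_pos: [626.2, 5.6, 92.7]
force: [-2.7, 1.7, 7.9]
```

Force is 7.9 N at the same height as before, so the square key is in. Next is the round key: up, then 136 mm back along the row, passing above the bar.

```bash
python3 -m crank '[{"dp":[0,-8,0],"roll":0,"gripper":255},{"dp":[0,-18,0],"roll":0,"gripper":255},{"dp":[0,-28,0],"roll":0,"gripper":255},{"dp":[0,-28,-25],"roll":0,"gripper":255},{"dp":[0,-28,-55],"roll":0,"gripper":255},{"dp":[0,-28,-85],"roll":0,"gripper":255},{"dp":[0,-28,-110],"roll":0,"gripper":255},{"dp":[0,-28,-127],"roll":0,"gripper":255},{"dp":[0,-28,-136],"roll":0,"gripper":255},{"dp":[0,-28,-136],"roll":0,"gripper":255}]' >/dev/null; python3 -m crank '[{"dp":[0,0,0],"roll":0,"gripper":255},{"dp":[0,0,0],"roll":0,"gripper":255}]'>/dev/null; python3 st.py
python3 - <<'E'
from h import *
p=eyes.capture("scene"); cv2.imwrite("pics/s4.png",cv2.resize(p["color"][120:300,170:370,::-1],None,fx=3,fy=3,interpolation=cv2.INTER_CUBIC))
E
```

```text
round [-0.5 -0.  -1.4]
bar [-1.   0.  66.9]
square [-4.000e-01  1.000e-01  1.349e+02]
[596.3 137.  120.5] f [-0.8 -0.6 -0.7] t 7.8 w 0.0 yaw -167.2 y [ 0. -0. -1.]
```

View pics/s4.png

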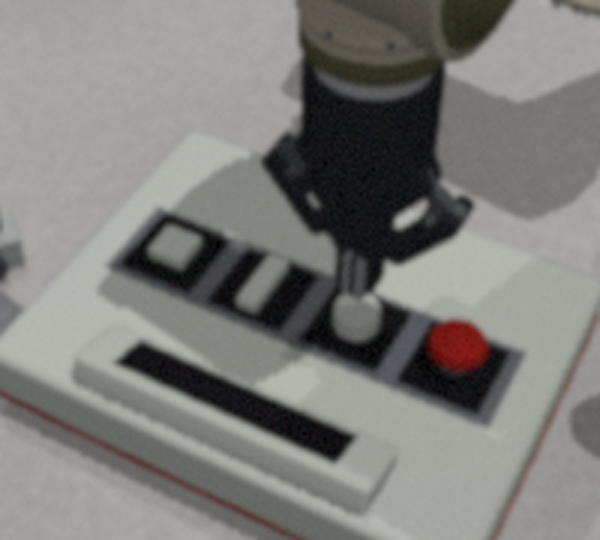

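The square cap (175,245) is down too, and the tips (357,285) are over the round cap (357,318). The open linkage sits well above the stop head. I press round.

```bash
python3 -m crank '[{"dp":[0,5,0],"roll":0,"gripper":255},{"dp":[0,10,0],"roll":0,"gripper":255},{"dp":[0,15,0],"roll":0,"gripper":255},{"dp":[0,18,0],"roll":0,"gripper":255},{"dp":[0,21,0],"roll":0,"gripper":255},{"dp":[0,23,0],"roll":0,"gripper":255},{"dp":[0,24,0],"roll":0,"gripper":255},{"dp":[0,25,0],"roll":0,"gripper":255},{"dp":[0,26,0],"roll":0,"gripper":255}]'|grep -E 'pos|force'; python3 -m crank '[{"dp":[0,1,0],"roll":0,"gripper":255},{"dp":[0,2,0],"roll":0,"gripper":255}]' | grep -E 'pos|force'
```

```text
eef_pos: [595.9, 138.1, 94.5]
force: [-2.6, -0.9, 2.4]
eef_pos: [596.0, 138.1, 92.7]
force: [-3.4, -1.8, 7.7]
```

The round key gives the same reading. I retreat straight up, then clear of the console for a last look.

```bash
python3 -m crank '[{"dp":[0,-8,0],"roll":0,"gripper":255},{"dp":[0,-20,0],"roll":0,"gripper":255},{"dp":[0,-45,0],"roll":0,"gripper":255},{"dp":[0,-75,0],"roll":0,"gripper":255},{"dp":[0,-105,0],"roll":0,"gripper":255},{"dp":[0,-130,0],"roll":0,"gripper":255},{"dp":[0,-150,10],"roll":0,"gripper":255},{"dp":[0,-160,30],"roll":0,"gripper":255},{"dp":[20,-160,55],"roll":0,"gripper":255},{"dp":[40,-160,80],"roll":0,"gripper":255}]' >/dev/null; python3 -m crank '[{"dp":[25,0,25],"roll":0,"gripper":255},{"dp":[50,0,50],"roll":0,"gripper":255},{"dp":[75,0,75],"roll":0,"gripper":255},{"dp":[100,0,100],"roll":0,"gripper":255},{"dp":[125,0,125],"roll":0,"gripper":255},{"dp":[150,0,150],"roll":0,"gripper":255},{"dp":[160,0,175],"roll":0,"gripper":255},{"dp":[160,0,200],"roll":0,"gripper":255},{"dp":[160,0,220],"roll":0,"gripper":255},{"dp":[160,0,220],"roll":0,"gripper":255}]'; 
python3 - <<'E'
from loc import *
seeds["scene"]=dict(round=(289,227),bar=(257,215),square=(229,202))
P={n:eyes.capture(n) for n in("scene","top")}
for k,c in caps(P["scene"],"scene").items():print(k,np.round(c,1))
for n,l,z in(("scene","weight",60),("scene","bottle",0),("top","bottle",0),("scene","grip",0)):
    print(n,l,[(np.round(at(P[n],d["centre"],z)[:2]),round(d["confidence"],2)) for d in models.spot_point(P[n],l)[:1]])
a=cv2.resize(P["scene"]["color"][150:310,140:420,::-1],None,fx=2.8,fy=2.8,interpolation=cv2.INTER_CUBIC)
cv2.imwrite("pics/s5.png",a)
E
```

```text
time_s: 10.43
eef_pos: [467.7, -201.6, 253.0]
ee_rot: [-0.078, 0.077, -0.702, 0.703]
force: [0.5, 0.5, 0.0]
grip_width: -0.002
round [288.5 225.6 157. ]
bar [256.8 213.7 133. ]
square [228.1 200.9 138. ]
scene weight [(array([514.,  83.]), 0.67)]
scene bottle [(array([497., 310.]), 0.81)]
top bottle [(array([503., 311.]), 0.57)]
scene grip [(array([ 680., -146.]), 0.94)]
```

View pics/s5.png

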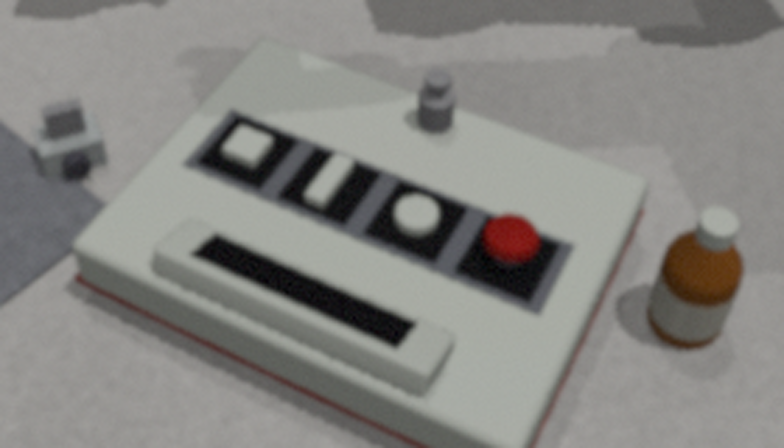

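The caps square (248,145), bar (330,180) and round (416,214) all sit low. The stop head (512,238) still stands proud, and the bystanders are in place. I hand the job in.

```bash
python3 -c "from rig import ctrl; print(ctrl.finish_job())"
```

```text
the job is handed in; nothing more can be done
None
```

I pressed the bar, square and round keys in that order, using the shut fingertips, and handed the job in after about 10.5 s.

- **Presses:** Each press ended at about 8 N (8.2, 7.9 and 7.7 N), with the fingertips 1–2 mm past the full-in height. That means every key was on its cushioned stop and well under the 20 N limit. I read the force only at the end of each move, so I did not see the peaks in between.
- **Last picture:** The cap centroids sit 2.3–3.4 px lower than at the start in the scene camera, so all three keys look equally in. The stop button still stands proud.
- **Bystanders:** The weight, bottle and grip came out within about 8 mm of where they were first found. That is within the networks' scatter, and the picture shows them undisturbed.
- **Robot:** The arm stands clear of the console and touches nothing.
- **Disagreements:** No check failed. In the first top view, the networks gave some confident wrong hits (grip and weight reported on the keys). I discarded these after looking at the picture.

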